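# Swing the swivel hook to its stop and hang the gauge

### The job

Push the stand's swivel hook round with shut fingers (do not grip it) until it comes up against its stop, and press it there with about 12 newtons for half a second or more, never pushing it with more than 22 newtons. Then take the flat steel gauge out of its slotted rack, hang it by its eye on the hook, slide it gently (never over 40 newtons) back along the hook until it touches the round shoulder, and let go. Leave the tub, the ball valve and the glue bottle where they are.

Things in the scene. Friction and masses are not known exactly. Their poses are not given: they have to be found in the camera images.
- stand_axis (a point): Point on the vertical swivel axis of the fixed bench stand (dark foot 124 mm across, thin post, 54 mm flange with an upright stop pin), 170 mm above the bench, level with the axis of the hook's arm. Its -x points towards the robot, give or take 0.35 rad; against its stop the hook points within 0.15 rad of it, to either side.
- hook (a joint): Angle of the swivel hook (rad): 0 is along the stand's -x; growing values turn it clockwise from above (1.57: along the stand's +y). Starts at 0.8 to 1.6; turn it counter-clockwise to its stop, which lies somewhere from -0.15 to 0.15: find it by feel. Friction 0.10 N m (under 2 N half-way along the arm); it stays where left. The stop is hard: 12 N is reached within 1 to 2 mm.
- hook_seat (a point): Point on the axis of the hook's arm at the outer face of its shoulder (dark disc 32 mm across), 44 mm from the swivel axis; turns with the hook. The arm, a level steel bar 8 mm thick, runs from here outwards along this frame's -x; z is up. Push it sideways between shoulder and tip. No part of hook or stand rises over 16 mm above the arm's axis.
- gauge_eye (a point): Centre of the round eye (28 mm inner diameter, through along x) of the loose flat steel gauge, half-way up. Gauge: 8 mm thick along x, 44 mm wide along y, 164 mm tall along z, 0.1 to 0.21 kg, upright in its rack, notch and two prongs at the bottom. When hung it lies 10 mm below the arm's axis; home against the shoulder, 4 mm out from hook_seat.
- rack: Fixed aluminium and grey plastic rack, 70 x 96 mm and 32 mm high; origin at the centre of its underside. Its slot runs along its y, is 10 mm wide and 26 mm deep; the gauge stands in it with 1 mm of play each side and is lifted straight out, by at least 30 mm.
- tub_small: Bystander: white lidded tub, 64 mm across and 66 mm high, origin under its centre. Do not disturb.
- ball_valve: Bystander: brass ball valve with a red lever, 36 x 85 x 50 mm, origin under its centre. Do not disturb.
- glue_bottle: Bystander: small white glue bottle, 25 mm across and 80 mm high, origin under its centre. Do not disturb.
- hook_tip (a point): Top end of the hook's upturned tip, 56 mm out from hook_seat along the arm and 16 mm above the arm's axis; same axes as hook_seat. The bar is straight until 48 mm out from the shoulder, then bends up; it ends 60 mm out.
- gauge_grip (a point): Where to grasp the gauge: centre of the plain tab above its eye, 55 mm above gauge_eye, same axes. The tab is 8 mm thick along x (grasp its flat faces), 28 mm wide along y and ends 27 mm above this point. Keep the finger ends at least 30 mm above the eye's centre, so that they clear the hook's tip and shoulder.
Not all that is in view belongs to the job. There is more than one size of the part that bears gauge_eye; the job needs the larger. What is shaped like the part that bears stand_axis but turquoise is not meant.

How it is judged:
On the way, in this order (a step that is already met when the one before it is completed fails the run):
1. the hook is pressed against its stop by the fingers: within 0.03 rad of it, with more than 7 N, for 0.3 s (value of joint hook below -0.06 rad and contact force between the fingers and hook above 7 N), for 0.3 s.
2. the gauge's eye is over the hook's arm, between tip and shoulder (x of gauge_eye in the frame of hook_seat between -0.05 and 0 m and y of gauge_eye in the frame of hook_seat between -0.012 and 0.012 m and z of gauge_eye in the frame of hook_seat between -0.014 and 0.012 m), for 0.2 s.
At the end, for the whole second after the job is handed in: Hook within 0.07 rad of its stop; the gauge hangs on it, released, at rest (under 0.03 m/s) and upright within 0.25 rad; eye centre 6 to 14 mm below the arm's axis, within 9 mm of it sideways and under 8 mm outside the shoulder's face (plate within 4 mm of touching it) (value of joint hook below -0.02 rad and x of gauge_eye in the frame of hook_seat between -0.008 and 0 m and y of gauge_eye in the frame of hook_seat between -0.009 and 0.009 m and z of gauge_eye in the frame of hook_seat between -0.014 and -0.006 m and angle between gauge_eye's own z axis and vertical below 0.25 rad and linear speed of gauge below 0.03 m/s).
It fails at once if the robot pushes the hook with more than 22 N (contact force between any of the fingers, the arm and hook above 22 N).
It fails at once if the gauge is pressed on the hook with more than 40 N (contact force between gauge and hook above 40 N).
It fails at once if the tub, the ball valve or the glue bottle is moved by more than 20 mm (distance of any of tub_small, ball_valve, glue_bottle from where it was at the start of the episode above 0.02 m).
It also fails if it takes over 69 s, if anything falls off the work surface, if the arm or the gripper's body presses on something with over 40 N, if the wrist force passes 120 N, or if a joint passes its speed limit or range.

### The arm

A 7-joint arm with a two-finger parallel gripper is mounted at the origin on a cart in front of the work surface, level with it; the furniture and walls round the work are solid. World frame = base frame: x ahead of the robot, y to its left, z up, the work surface at z = 0. Lengths are in m, angles in rad, forces in N, time in s.
With the tool pointing down it reaches from about 0.425 to 0.95 m from the base axis. Payload 16.7 kg.
Tool frame: the origin (TCP) lies midway between the tips of the shut fingers; the grasp point (between the pads) lies 19 mm behind it; z points along the fingers, y is the line along which they close (so a half turn about z gives the same grasp; the last joint's range is limited). The gripper opens to 94 mm and grips with 3 to 60 N. Pads are 16 mm wide; open, the fingers measure 119 mm over their backs; the gripper's body (75 mm by 177 mm) begins 78 mm behind the grasp point.
Start: joints at [1.2, 0.426, 0.074, 1.606, -0.034, 1.111, -0.067], TCP at [0.148, -0.658, 0.205] pointing down, gripper open.
Joint ranges: [-2.85, 2.85], [-0.5, 2.14], [-1.23, 1.37], [0.21, 2.46], [-1.02, 4.16], [0.16, 2.05], [-2.73, 2.73]. Speed limits (rad/s): [1.89, 1.89, 2.39, 2.39, 3.01, 3.01, 3.01].

### API

Orientations are given as a rotation vector (axis times angle).
In Python, from rig import bot gives the robot as it stands.
- The arm moves only by the tool apply_moves, never from a script. Its argument "series" is text: rows parted by semicolons, each of 6 numbers parted by spaces: the shift along the tool's x, y, z normalised to -1 to 1, where 1 is 15 cm, then the turn, a rotation vector about the tool's x, y, z normalised to -1 to 1, where 1 is 2 pi rad. A call has 1 to 8 rows; each row shifts and turns the commanded pose from where the row before left it, along the tool's axes as they then stand; what a row does not reach is not made up. A row lasts 1/12 s, in which the tool goes at most 41.7 mm and 7.16 degrees, less where a joint would pass 70% of its speed; a pose out of reach is approached as far as the arm can. A call with a number of a shift or a turn outside -1 to 1 is refused whole. A call with a gripper value outside its range is refused whole. "jaw" is the opening, from 0 (shut) to 1 (fully open), set as the call begins (left out, the last holds). The fingers move at their own pace and stop on an object; the grip force is fixed at half the most. Time passes only in rows, so rows that do not move let the fingers close. It gives the time, the measured TCP pose, the force, the opening and the grip force at its end, in the units of the state.
- bot.read_state(): the state, without advancing time (a new reading comes with each control period).
- bot.get_image(name): name is "side" or "top" or "wrist"; returns the picture (480x640x3 uint8, red, green, blue); there is no depth.
- bot.get_calibration(name): a dict with "K" (3x3 intrinsics, pixels), "xyz" and "attitude" of the camera in the world. Camera axes: x right, y up, looking along -z (the intrinsics and any distortion apply to the point x, -y, -z); pixel columns grow to the right and rows downward; lengths in m; the calibration is good to about 2 mm. A picture is of the moment at which its call begins: read the wrist's pose just before it. get_calibration takes no time and is no camera call; for the wrist camera it gives the pose at the moment of the call.
- bot.sign_off(): hands the job in; it is judged then, once.
Trained networks look in the newest picture that a camera, given by its name, has taken for a name from the list of things; names that differ only in an ending like _2 or _b are one class to them, and where a whole thing is asked for, a point or a joint stands for the part that bears it (a point fixed in the world has none). Each returns a list of dicts, best first, with "p" (0 to 1); they miss things now and then, are a little off and sometimes report something else, mostly with a low value. They report only what shows in the picture. A call takes as long as a camera call. They do not tell look-alikes from the thing itself.
- bot.trace(camera, thing): "mask" (480x640 bool, what is visible of it) and "position" ([column, row] in pixels, amid what is visible of it).
- bot.tip_of(camera, thing): "position" ([column, row] in pixels: a listed point, or the origin of a listed thing).
The state is a dict: "clock": time; "q": joint angles; "dq": joint speeds; "joint_efforts": joint torques, N m; "ee_pos": TCP position; "ee_rot": TCP orientation; "force": force on the tool from outside, world axes, zero at the start; "wrist_torque": the same for the moment, N m; "finger_gap": finger opening in m; "grip_force": force on a finger pad.
Only numpy, scipy, OpenCV 4.12 (cv2) and the standard library are available. Lean on these libraries where they do the work, as an engineer would, in place of code of your own. Each camera call takes 0.05 s, during which the arm holds its last target. There are 200 camera calls.

## Working session

There is one attempt and no reset: what is moved stays moved. The work goes in short steps, Python scripts to look and compute and a tool call to move; the robot and the scene stay as the last step left them, time stands still between calls to the robot, and variables do not carry over. Pictures are saved under pics/ and viewed, at most 10 in all, crops included, and the job is handed in when it is done.

Besides the shell and the picture viewer there is one more tool, called as a command line: name --argument value ..., lists and objects as JSON in quotes. apply_moves: Moves the arm, as the interface text tells. Scaled input: -1 to 1 covers 15 cm each way for a shift and 2 pi rad each way for a turn. Its arguments: {"type":"object","properties":{"series":{"type":"string"},"jaw":{"type":"number"}},"required":["series"]}

```bash
mkdir -p pics; ls
cat > h.py <<'E'
import numpy as np, cv2
from rig import bot
from scipy.spatial.transform import Rotation as R
def rotm(a):
    a=np.array(a,float)
    return a if a.shape==(3,3) else (R.from_rotvec(a).as_matrix() if a.size==3 else R.from_quat(a).as_matrix())
def save(cam,f):
    im=bot.get_image(cam); cv2.imwrite('pics/'+f,im[:,:,::-1]); return im
def ray(cam,px,c=None):
    c=c or bot.get_calibration(cam); K=np.array(c['K']); 
    d=np.linalg.inv(K)@[px[0],px[1],1]; d=rotm(c['attitude'])@[d[0],-d[1],-d[2]]
    return np.array(c['xyz']),d/np.linalg.norm(d)
def onz(cam,px,z,c=None):
    o,d=ray(cam,px,c); return o+d*(z-o[2])/d[2]
def tri(rs):
    A=np.zeros((3,3));b=np.zeros(3)
    for o,d in rs:
        P=np.eye(3)-np.outer(d,d);A+=P;b+=P@o
    x=np.linalg.solve(A,b); return x,[np.linalg.norm((np.eye(3)-np.outer(d,d))@(x-o)) for o,d in rs]
def proj(cam,p,c=None):
    c=c or bot.get_calibration(cam); v=rotm(c['attitude']).T@(np.array(p)-c['xyz']); v=np.array([v[0],-v[1],-v[2]]); v=np.array(c['K'])@v; return v[:2]/v[2]
E
python3 - <<'E'
from h import *
print(bot.read_state())
for c in('side','top'):
    print(c,bot.get_calibration(c))
    save(c,c+'0.png')
    for t in('stand_axis','hook_seat','hook_tip','gauge_eye','gauge_grip','rack','tub_small','ball_valve','glue_bottle'):
        print(t,[(np.round(d['position'],1).tolist(),round(d['p'],2)) for d in bot.tip_of(c,t)])
E
```

```text
pics
{'clock': 0.0, 'q': array([ 1.19950072,  0.42672816,  0.07385813,  1.60658815, -0.034112  ,
        1.11082693, -0.06713178]), 'dq': array([-0.00079865, -0.00088641,  0.0008756 ,  0.00037362, -0.00065756,
       -0.00247859,  0.00240786]), 'joint_efforts': array([-1.11762889e-03, -9.35829234e+01,  3.66588749e+00, -4.54190862e+01,
       -4.90087748e-02,  2.04451487e-02,  2.06533505e-04]), 'ee_pos': array([ 0.14835991, -0.65804332,  0.20478673]), 'ee_rot': array([-3.12104464e+00, -3.47424723e-01,  3.59785247e-04]), 'force': array([ 0.5505495 , -0.54477914, -0.01771624]), 'wrist_torque': array([-0.00320639,  0.01272402,  0.00951311]), 'grip_force': 0.0, 'finger_gap': 0.0941993076071662}
side {'K': array([[559.1734297 ,   0.        , 313.13001013],
       [  0.        , 559.1734297 , 236.76994299],
       [  0.        ,   0.        ,   1.        ]]), 'xyz': array([ 0.38727948, -1.00572026,  0.62849209]), 'attitude': array([ 1.12994192, -0.09056331, -0.11126525])}
stand_axis [([346.5, 216.2], 0.77), ([239.9, 239.4], 0.69)]
hook_seat [([215.3, 245.1], 0.95), ([336.0, 209.9], 0.7)]
ho
[... 298 characters left out ...]
 array([[614.97339725,   0.        , 318.42656873],
       [  0.        , 614.97339725, 255.18525599],
       [  0.        ,   0.        ,   1.        ]]), 'xyz': array([0.36158721, 0.05779459, 1.47245667]), 'attitude': array([ 0.08825957, -0.10247905, -1.56659245])}
stand_axis [([315.3, 211.0], 0.91), ([351.7, 318.8], 0.74)]
hook_seat [([298.4, 221.0], 0.65), ([362.3, 339.7], 0.56)]
hook_tip [([367.7, 369.8], 0.92), ([271.7, 230.8], 0.8)]
gauge_eye [([435.2, 280.0], 0.55), ([440.2, 328.1], 0.38)]
gauge_grip [([437.3, 281.8], 0.72), ([446.2, 328.8], 0.56)]
rack [([424.9, 287.8], 0.73)]
tub_small [([213.8, 253.4], 0.91)]
ball_valve [([360.0, 192.1], 0.81)]
glue_bottle [([421.3, 202.7], 0.62)]
```

View pics/side0.png

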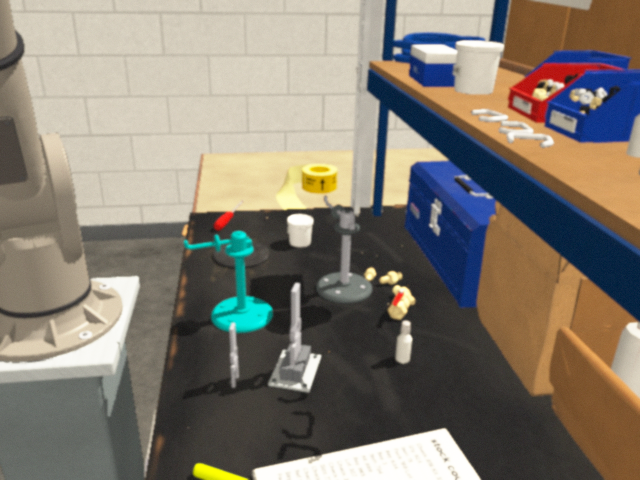

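View pics/top0.png

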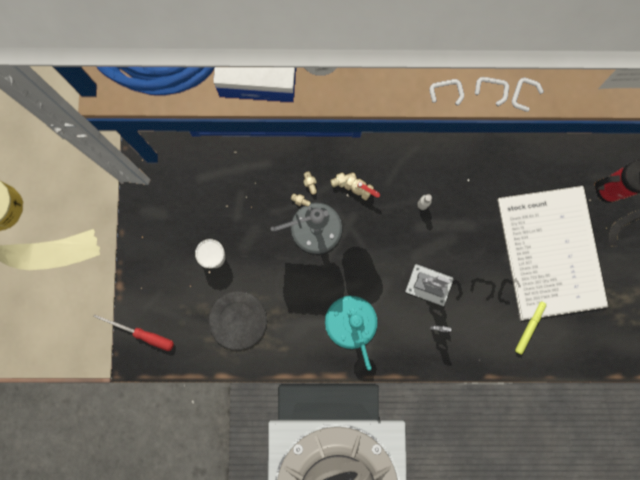

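Run:
```python
from h import *
s=lambda p:ray('side',p); t=lambda p:ray('top',p)
for n,a,b in [('axisA',(346.5,216.2),(315.3,211.0)),('axisB',(239.9,239.4),(351.7,318.8)),('axA2',(346.5,216.2),(351.7,318.8)),('axB2',(239.9,239.4),(315.3,211)),
 ('seat1',(215.3,245.1),(298.4,221)),('seat1b',(215.3,245.1),(362.3,339.7)),('seat2',(336,209.9),(362.3,339.7)),('seat2b',(336,209.9),(298.4,221)),
 ('tip',(325.1,193.1),(367.7,369.8)),('tip',(325.1,193.1),(271.7,230.8)),('tip',(186.6,238.8),(271.7,230.8)),('tip',(186.6,238.8),(367.7,369.8)),
 ('eye',(295.7,329.3),(435.2,280)),('eye',(233.4,354.1),(440.2,328.1)),('grip',(294.5,300.2),(437.3,281.8)),('grip',(229.9,338.5),(446.2,328.8)),('rack',(298.2,371.4),(424.9,287.8)),
 ('tub',(297.9,240),(213.8,253.4)),('glue',(400.4,359.7),(421.3,202.7))]:
    x,e=tri([s(a),t(b)]); print(n,x.round(4),np.round(e,4))
print(onz('top',(360,192),0))
```

```text
axisA [0.6125 0.0534 0.1723] [0.0034 0.0034]
axisB [ 0.3858 -0.0245  0.1655] [0. 0.]
axA2 [ 0.485  -0.0411  0.2179] [0.1021 0.1021]
axB2 [0.4997 0.0424 0.1613] [0.1167 0.1167]
seat1 [0.4649 0.0714 0.1418] [0.1337 0.1337]
seat1b [ 0.3408 -0.0466  0.1663] [0.0012 0.0012]
seat2 [ 0.452  -0.0609  0.2431] [0.1108 0.1108]
seat2b [0.5935 0.0892 0.1721] [0.0006 0.0006]
tip [ 0.4129 -0.0693  0.2863] [0.1276 0.1276]
tip [0.5736 0.1446 0.1898] [0.0038 0.0038]
tip [0.4234 0.1186 0.144 ] [0.1544 0.1544]
tip [ 0.2849 -0.0554  0.1861] [0.004 0.004]
eye [ 0.474  -0.2193  0.0849] [0.001 0.001]
eye [ 0.367  -0.2347  0.0539] [0.0001 0.0001]
grip [ 0.4691 -0.2133  0.1386] [0.0024 0.0024]
grip [ 0.3641 -0.2407  0.0899] [0.0012 0.0012]
rack [ 0.4711 -0.2133 -0.0094] [0.0073 0.0073]
tub [0.5392 0.2959 0.0059] [0.005 0.005]
glue [ 0.6695 -0.2067 -0.0048] [0.0026 0.0026]
[ 0.69722514 -0.05680613  0.        ]
```

The side picture shows the grey stand at about (345,220), with its hook pointing away from the camera, and the turquoise decoy at (240,240). The large gauge is in the rack at (295,330) and a smaller loose gauge is at (233,354). The top view agrees: grey stand (316,212), rack (428,285), tub (210,253), valve (352,185), glue (425,202).

```bash
cat >> h.py <<'E'
def plan(p,yaw=None,n=None,mm=40,deg=6.8,s=None):
    """rows (tool units) from measured pose to p with tool-x yaw (deg), tool down"""
    s=s or bot.read_state(); M=rotm(s['ee_rot']); P=np.array(s['ee_pos'])
    y0=np.degrees(np.arctan2(M[1,0],M[0,0])); dy=0 if yaw is None else (yaw-y0+180)%360-180
    D=np.array(p)-P; n=n or int(max(np.ceil(np.linalg.norm(D)*1e3/mm),np.ceil(abs(dy)/deg),1))
    tgt=R.from_matrix([[1,0,0],[0,-1,0],[0,0,-1]])
    tgt=R.from_euler('z',y0+dy,degrees=True)*tgt
    rv=(R.from_matrix(M).inv()*tgt).as_rotvec()/n
    if yaw is None: rv=rv*0
    out=[]
    for i in range(n):
        out.append(' '.join(f'{v:.3f}' for v in M.T@(D/n)/.15)+' '+' '.join(f'{v:.4f}' for v in rv/(2*np.pi)))
        M=M@R.from_rotvec(rv).as_matrix()
    print('pos',P.round(4),'yaw',round(y0,1),'n',n)
    for i in range(0,n,8): print('; '.join(out[i:i+8]))
E
python3 - <<'E'
from h import *
c=bot.get_calibration('wrist'); M=rotm(bot.read_state()['ee_rot'])
print(c['K'][0,0],M.T@(c['xyz']-bot.read_state()['ee_pos']), (M.T@rotm(c['attitude'])).round(3))
plan((0.46,-0.22,0.36),65)
E
```

```text
395.6306190457901 [ 8.11282072e-02  1.19475046e-04 -1.79769426e-01] [[-0.     0.96   0.279]
 [ 1.     0.001 -0.   ]
 [-0.001  0.279 -0.96 ]]
pos [ 0.1485 -0.6584  0.2054] yaw 12.7 n 14
0.191 -0.171 -0.074 -0.0000 -0.0000 -0.0104; 0.201 -0.158 -0.074 -0.0000 -0.0000 -0.0104; 0.211 -0.145 -0.074 -0.0000 -0.0000 -0.0104; 0.220 -0.131 -0.074 -0.0000 -0.0000 -0.0104; 0.228 -0.116 -0.074 -0.0000 -0.0000 -0.0104; 0.235 -0.101 -0.074 -0.0000 -0.0000 -0.0104; 0.241 -0.085 -0.074 -0.0000 -0.0000 -0.0104; 0.246 -0.070 -0.074 -0.0000 -0.0000 -0.0104
0.250 -0.053 -0.074 -0.0000 -0.0000 -0.0104; 0.253 -0.037 -0.074 -0.0000 -0.0000 -0.0104; 0.255 -0.020 -0.074 -0.0000 -0.0000 -0.0104; 0.256 -0.004 -0.074 -0.0000 -0.0000 -0.0104; 0.256 0.013 -0.074 -0.0000 -0.0000 -0.0104; 0.254 0.030 -0.074 -0.0000 -0.0000 -0.0104
```

apply_moves --series "0.191 -0.171 -0.074 0 0 -0.0104; 0.201 -0.158 -0.074 0 0 -0.0104; 0.211 -0.145 -0.074 0 0 -0.0104; 0.22 -0.131 -0.074 0 0 -0.0104; 0.228 -0.116 -0.074 0 0 -0.0104; 0.235 -0.101 -0.074 0 0 -0.0104; 0.241 -0.085 -0.074 0 0 -0.0104; 0.246 -0.07 -0.074 0 0 -0.0104" --jaw 0

```text
clock: 1.67
ee_pos: [0.3268, -0.4063, 0.2951]
ee_rot: [2.924, 1.147, -0.0]
force: [0.9, -0.7, 0.4]
finger_gap: 0.0441
grip_force: 0.0
```

apply_moves --series "0.25 -0.053 -0.074 0 0 -0.0104; 0.253 -0.037 -0.074 0 0 -0.0104; 0.255 -0.02 -0.074 0 0 -0.0104; 0.256 -0.004 -0.074 0 0 -0.0104; 0.256 0.013 -0.074 0 0 -0.0104; 0.254 0.03 -0.074 0 0 -0.0104; 0 0 0 0 0 0; 0 0 0 0 0 0"

```text
clock: 2.33
ee_pos: [0.4604, -0.2183, 0.3616]
ee_rot: [2.644, 1.696, 0.001]
force: [-0.6, -0.4, -0.3]
finger_gap: 0.0005
grip_force: 0.0
```

Run:
```python
from h import *
print(bot.read_state()['q'].round(2))
c=bot.get_calibration('wrist'); save('wrist','w1.png')
for t,z in(('gauge_eye',.083),('gauge_grip',.138),('rack',0.)):
    for d in bot.tip_of('wrist',t): print(t,np.round(d['position'],1),round(d['p'],2),onz('wrist',d['position'],z,c).round(4))
for d in bot.trace('wrist','rack')[:1]:
    m=d['mask'].astype(np.uint8); k=cv2.findContours(m,0,2)[0]; k=max(k,key=cv2.contourArea)
    print(cv2.minAreaRect(k))
plan((0.56,0.04,0.34),90)
```

```text
[ 0.67  0.06 -0.38  1.74  0.02  1.35 -0.14]
gauge_eye [257.8 238.1] 0.92 [ 0.374  -0.2305  0.083 ]
gauge_eye [329.7 201.1] 0.67 [ 0.471  -0.2256  0.083 ]
gauge_grip [328.7 207.6] 0.92 [ 0.47   -0.2216  0.138 ]
gauge_grip [249.  252.2] 0.86 [ 0.3726 -0.2301  0.138 ]
rack [328.6 187.1] 0.72 [ 0.4735 -0.222   0.    ]
rack [330.2 207.4] 0.49 [ 0.4639 -0.2487  0.    ]
((326.78509521484375, 187.48641967773438), (71.5379867553711, 51.370361328125), 87.27368927001953)
pos [ 0.4585 -0.2211  0.3606] yaw 65.0 n 8
0.233 -0.015 0.017 -0.0000 0.0000 -0.0087; 0.233 -0.003 0.017 -0.0000 0.0000 -0.0087; 0.233 0.010 0.017 -0.0000 0.0000 -0.0087; 0.232 0.023 0.017 -0.0000 0.0000 -0.0087; 0.231 0.036 0.017 -0.0000 0.0000 -0.0087; 0.228 0.048 0.017 -0.0000 0.0000 -0.0087; 0.225 0.060 0.017 -0.0000 0.0000 -0.0087; 0.222 0.073 0.017 -0.0000 0.0000 -0.0087
```

View pics/w1.png

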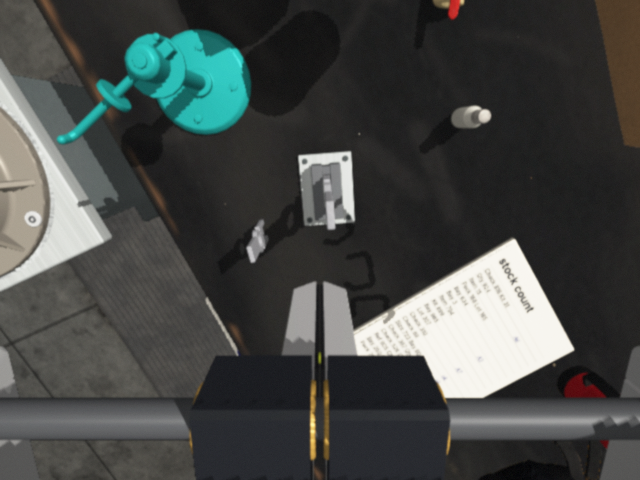

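The wrist view shows the rack at (327,188), its slot nearly upright in the picture, so tool y already closes almost on the flat faces. The small gauge is at (258,240) and the turquoise stand at top left. Next I look at the stand.

apply_moves --series "0.233 -0.015 0.017 0 0 -0.0087; 0.233 -0.003 0.017 0 0 -0.0087; 0.233 0.01 0.017 0 0 -0.0087; 0.232 0.023 0.017 0 0 -0.0087; 0.231 0.036 0.017 0 0 -0.0087; 0.228 0.048 0.017 0 0 -0.0087; 0.225 0.06 0.017 0 0 -0.0087; 0.222 0.073 0.017 0 0 -0.0087"

```text
clock: 3.25
ee_pos: [0.5603, 0.0416, 0.3403]
ee_rot: [2.217, 2.225, -0.0]
force: [1.0, -1.1, -0.4]
finger_gap: 0.0005
grip_force: 0.0
```

Run:
```python
from h import *
print(bot.read_state()['q'].round(2),bot.read_state()['ee_pos'])
c=bot.get_calibration('wrist'); im=save('wrist','w2.png')
for t,z in(('stand_axis',.17),('hook_seat',.17),('hook_tip',.186)):
    for d in bot.tip_of('wrist',t): print(t,np.round(d['position'],1),round(d['p'],2),onz('wrist',d['position'],z,c).round(4))
    print(proj('wrist',(.612,.053,.18),c))
u,v=proj('wrist',(.605,.07,.18),c).astype(int); v=max(v,100)
cv2.imwrite('pics/w2c.png',cv2.resize(im[max(0,v-110):v+110,u-140:u+140,::-1],None,fx=2.7,fy=2.7,interpolation=cv2.INTER_CUBIC)); print(u,v)
```

```text
[ 0.35  0.2  -0.62  1.65  0.12  1.33 -0.29] [0.56029823 0.04156169 0.34031112]
stand_axis [375.2 213. ] 0.91 [0.6106 0.0483 0.17  ]
stand_axis [130.2 297.4] 0.83 [ 0.3788 -0.0351  0.17  ]
[378.59290147 210.1201701 ]
hook_seat [358.6 167.9] 0.63 [0.5944 0.0884 0.17  ]
[378.59290147 210.1201701 ]
hook_tip [ 24.7 326.8] 0.68 [ 0.2843 -0.058   0.186 ]
[378.59290147 210.1201701 ]
371 190
```

View pics/w2c.png

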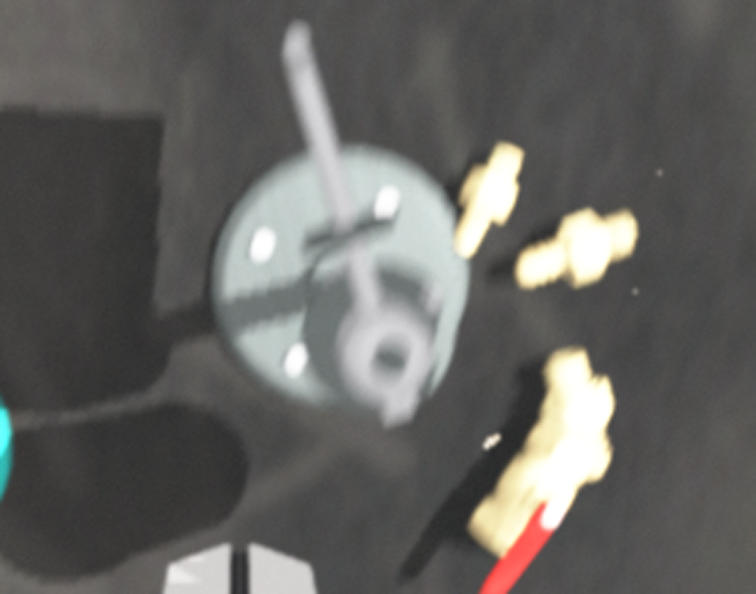

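The crop shows the grey hook pointing up (+y), its hub at crop (388,352) and a tail lug at (400,410). The upright stop pin is at about (432,295), and three foot bolts are visible. The bolts and the pin should give the stand's yaw.

Run:
```python
from h import *
c=bot.get_calibration('wrist')
f=lambda a,z:onz('wrist',(231+a[0]/2.7,80+a[1]/2.7),z,c)
B=[f(p,.012) for p in((262,244),(386,202),(296,360))]
for b in B: print('bolt',b.round(4))
m=(B[1]+B[2])/2; print('mid',m,[np.degrees(np.arctan2(*(b-m)[1::-1])).round(1) for b in B],[np.linalg.norm(b-m).round(4) for b in B])
for z in(.15,.16,.17,.18):
  A=f((388,352),z)
  print(z,'hub',A.round(4))
A=f((388,352),.18)
for z in(.14,.15,.16,.17,.18):
  p=f((432,295),z); print('pin',z,p.round(4),np.degrees(np.arctan2(*(p-A)[1::-1])).round(1),np.linalg.norm((p-A)[:2]).round(4))
for z in(.16,.17): print('lug',f((400,410),z))
print('arm',f((335,190),.17),f((300,75),.17),f((298,30),.186))
```

```text
bolt [0.5707 0.0691 0.012 ]
bolt [0.6282 0.0885 0.012 ]
bolt [0.5877 0.0135 0.012 ]
mid [0.60797042 0.05099552 0.012     ] [np.float64(154.1), np.float64(61.6), np.float64(-118.4)] [np.float64(0.0414), np.float64(0.0427), np.float64(0.0427)]
0.15 hub [0.6124 0.046  0.15  ]
0.16 hub [0.6109 0.0481 0.16  ]
0.17 hub [0.6095 0.0501 0.17  ]
0.18 hub [0.6081 0.0522 0.18  ]
pin 0.14 [0.6286 0.0647 0.14  ] 31.2 0.024
pin 0.15 [0.6268 0.0662 0.15  ] 36.7 0.0234
pin 0.16 [0.625  0.0677 0.16  ] 42.5 0.0229
pin 0.17 [0.6231 0.0692 0.17  ] 48.5 0.0227
pin 0.18 [0.6213 0.0707 0.18  ] 54.4 0.0228
lug [0.61596769 0.027536   0.16      ]
lug [0.61439429 0.03017219 0.17      ]
arm [0.59036087 0.10277324 0.17      ] [0.57852624 0.13756418 0.17      ] [0.57682958 0.14935785 0.186     ]
```

```bash
cat >> h.py <<'E'
AX=np.array([.608,.0515])
def wp(th,gap=0,r=.075,yaw=113,z=.155):
    a=np.radians(th); u=np.array([np.cos(a),np.sin(a)]); t=np.array([-u[1],u[0]]); f=a+np.pi/2-np.radians(yaw)
    h=.008*abs(np.cos(f))+.0125*abs(np.sin(f)); p=AX+r*u-(.004+h+gap)*t; return np.array([*p,z])
def path(ps,yaw=113):
    s=bot.read_state(); M=rotm(s['ee_rot']); P=np.array(s['ee_pos']); o=[]
    for p in ps: o.append(' '.join(f'{v:.3f}' for v in M.T@(p-P)/.15)+' 0 0 0'); P=p
    for i in range(0,len(o),8): print('; '.join(o[i:i+8]))
E
python3 - <<'E'
from h import *
p=wp(109,.025); print(p); plan([p[0],p[1],.30],113)
E
```

```text
[0.62332027 0.13609674 0.155     ]
pos [0.56   0.0409 0.3399] yaw 90.2 n 4
0.158 0.106 0.066 -0.0000 -0.0000 -0.0159; 0.147 0.121 0.066 -0.0000 -0.0000 -0.0159; 0.134 0.135 0.067 -0.0000 -0.0000 -0.0159; 0.120 0.148 0.067 -0.0000 -0.0000 -0.0159
```

apply_moves --series "0.158 0.106 0.066 0 0 -0.0159; 0.147 0.121 0.066 0 0 -0.0159; 0.134 0.135 0.067 0 0 -0.0159; 0.12 0.148 0.067 0 0 -0.0159; 0 0 0.24 0 0 0; 0 0 0.24 0 0 0; 0 0 0.24 0 0 0; 0 0 0.24 0 0 0"

```text
clock: 4.12
ee_pos: [0.6233, 0.1336, 0.155]
ee_rot: [1.736, 2.617, -0.001]
force: [1.2, -0.9, -0.4]
finger_gap: 0.0005
grip_force: 0.0
```

Run:
```python
from h import *
plan([.5,0,.2],113)
path([wp(109,.015),wp(109,.007)]+[wp(t) for t in np.arange(109,190,5.4)][:-1]+[wp(186.)])
print(bot.read_state()['force'])
```

```text
pos [0.6233 0.1336 0.155 ] yaw 112.9 n 5
-0.100 -0.221 -0.060 -0.0000 0.0000 -0.0001; -0.100 -0.221 -0.060 -0.0000 0.0000 -0.0001; -0.100 -0.221 -0.060 -0.0000 0.0000 -0.0001; -0.100 -0.221 -0.060 -0.0000 0.0000 -0.0001; -0.100 -0.221 -0.060 -0.0000 0.0000 -0.0001
0.020 -0.060 -0.000 0 0 0; 0.004 -0.053 0.000 0 0 0; 0.003 -0.047 0.000 0 0 0; 0.012 -0.049 -0.000 0 0 0; 0.008 -0.043 0.000 0 0 0; 0.004 -0.045 0.000 0 0 0; -0.000 -0.046 0.000 0 0 0; -0.005 -0.046 0.000 0 0 0
-0.009 -0.047 0.000 0 0 0; -0.014 -0.046 0.000 0 0 0; -0.019 -0.045 0.000 0 0 0; -0.024 -0.044 0.000 0 0 0; -0.029 -0.042 0.000 0 0 0; -0.033 -0.039 0.000 0 0 0; -0.038 -0.036 0.000 0 0 0; -0.042 -0.032 0.000 0 0 0
-0.058 -0.035 0.000 0 0 0
[ 1.15673551 -0.93598247 -0.379092  ]
```

apply_moves --series "0.02 -0.06 0 0 0 0; 0.004 -0.053 0 0 0 0; 0.003 -0.047 0 0 0 0; 0.012 -0.049 0 0 0 0; 0.008 -0.043 0 0 0 0; 0.004 -0.045 0 0 0 0; 0 -0.046 0 0 0 0; -0.005 -0.046 0 0 0 0"

```text
clock: 4.78
ee_pos: [0.5665, 0.1196, 0.1573]
ee_rot: [1.732, 2.62, 0.001]
force: [1.6, 0.3, -0.0]
finger_gap: 0.0007
grip_force: 0.8
```

apply_moves --series "-0.009 -0.047 0 0 0 0; -0.014 -0.046 0 0 0 0; -0.019 -0.045 0 0 0 0; -0.024 -0.044 0 0 0 0; -0.029 -0.042 0 0 0 0"

```text
clock: 5.2
ee_pos: [0.541, 0.0929, 0.1565]
ee_rot: [-1.732, -2.621, -0.0]
force: [1.5, 0.8, 0.1]
finger_gap: 0.0002
grip_force: 0.7
```

Run:
```python
from h import *
bot.get_image('top'); 
for cam in('top','side'):
  if cam=='side': bot.get_image('side')
  for t,z in(('hook_seat',.17),('hook_tip',.186)):
    for d in bot.tip_of(cam,t):
      p=onz(cam,d['position'],z); print(cam,t,round(d['p'],2),p.round(4),np.degrees(np.arctan2(*(p[:2]-AX)[::-1])).round(1)%360)
path([wp(173.8-5.4),wp(178.),wp(182.),wp(186)]); print(bot.read_state()['ee_pos'],bot.read_state()['force'])
```

```text
side hook_seat 0.88 [0.5728 0.0721 0.17  ] 149.6
side hook_seat 0.83 [ 0.3388 -0.0516  0.17  ] 201.0
side hook_seat 0.56 [ 0.4511 -0.4351  0.17  ] 252.1
side hook_tip 0.94 [ 0.2815 -0.0569  0.186 ] 198.4
side hook_tip 0.87 [0.5157 0.0843 0.186 ] 160.4
side hook_tip 0.5 [ 0.4505 -0.456   0.186 ] 252.8
-0.050 -0.046 0.010 0 0 0; -0.070 -0.062 -0.000 0 0 0; -0.033 -0.022 -0.000 0 0 0; -0.035 -0.020 -0.000 0 0 0
[0.54154221 0.09354445 0.15652038] [ 0.27019689 -0.12776164  0.65326247]
```

apply_moves --series "-0.03 -0.035 0.005 0 0 0; -0.035 -0.037 0 0 0 0; -0.038 -0.034 0 0 0 0; -0.042 -0.032 0 0 0 0; -0.033 -0.022 0 0 0 0; 0 0 0 0 0 0"

```text
clock: 6.0
ee_pos: [0.5296, 0.0575, 0.1558]
ee_rot: [1.735, 2.619, -0.002]
force: [-0.1, -0.1, -0.6]
finger_gap: 0.0001
grip_force: 0.0
```

Run:
```python
from h import *
s=bot.read_state(); print(s['ee_pos'],s['force'])
bot.get_image('side')
for t,z in(('hook_seat',.17),('hook_tip',.186)):
    for d in bot.tip_of('side',t):
      p=onz('side',d['position'],z); print(t,round(d['p'],2),p.round(4),np.degrees(np.arctan2(*(p[:2]-AX)[::-1])).round(1)%360)
path([wp(t) for t in range(180,206,2)])
for t in (180,182,184,186,188,190): print(t,wp(t).round(4))
```

```text
[0.52955799 0.05745691 0.15576973] [-0.1007329  -0.06880172 -0.63849858]
hook_seat 0.88 [0.5673 0.0479 0.17  ] 185.1
hook_seat 0.79 [ 0.3425 -0.0588  0.17  ] 202.6
hook_tip 0.91 [ 0.2828 -0.0647  0.186 ] 199.7
hook_tip 0.7 [0.6044 0.026  0.186 ] 262.1
hook_tip 0.65 [0.5123 0.0319 0.186 ] 191.6
0.044 0.041 0.006 0 0 0; -0.017 -0.011 0.000 0 0 0; -0.017 -0.010 0.000 0 0 0; -0.018 -0.010 0.000 0 0 0; -0.018 -0.009 0.000 0 0 0; -0.018 -0.008 0.000 0 0 0; -0.019 -0.007 0.000 0 0 0; -0.019 -0.007 0.000 0 0 0
-0.019 -0.006 0.000 0 0 0; -0.020 -0.005 0.000 0 0 0; -0.020 -0.004 0.000 0 0 0; -0.020 -0.004 0.000 0 0 0; -0.017 -0.003 0.000 0 0 0
180 [0.533  0.0677 0.155 ]
182 [0.5325 0.0648 0.155 ]
184 [0.5321 0.0619 0.155 ]
186 [0.5318 0.0589 0.155 ]
188 [0.5316 0.0559 0.155 ]
190 [0.5316 0.0529 0.155 ]
```

apply_moves --series "-0.009 -0.004 0 0 0 0; -0.009 -0.004 0 0 0 0; -0.009 -0.004 0 0 0 0; -0.009 -0.003 0 0 0 0; 0 0 0 0 0 0"

```text
clock: 6.57
ee_pos: [0.53, 0.0534, 0.1558]
ee_rot: [1.732, 2.621, 0.0]
force: [1.0, 0.5, 0.6]
finger_gap: 0.0004
grip_force: 0.4
```

apply_moves --series "-0.006 -0.002 0 0 0 0; -0.005 -0.002 0 0 0 0; 0 0 0 0 0 0"

```text
clock: 6.82
ee_pos: [0.5301, 0.0517, 0.1559]
ee_rot: [1.732, 2.621, 0.0]
force: [1.4, 1.1, 0.3]
finger_gap: 0.001
grip_force: 0.4
```

apply_moves --series "-0.006 -0.002 0 0 0 0; -0.005 -0.002 0 0 0 0; 0 0 0 0 0 0"

```text
clock: 7.07
ee_pos: [0.5302, 0.0499, 0.1558]
ee_rot: [1.732, 2.621, -0.0]
force: [0.2, 0.3, -0.5]
finger_gap: 0.0008
grip_force: 0.4
```

apply_moves --series "-0.006 -0.002 0 0 0 0; -0.005 -0.002 0 0 0 0; 0 0 0 0 0 0"

```text
clock: 7.32
ee_pos: [0.5303, 0.0481, 0.1559]
ee_rot: [1.732, 2.621, 0.0]
force: [1.1, 0.4, -0.2]
finger_gap: 0.0007
grip_force: 0.4
```

apply_moves --series "-0.006 -0.002 0 0 0 0; -0.005 -0.002 0 0 0 0; 0 0 0 0 0 0"

```text
clock: 7.57
ee_pos: [0.5303, 0.0464, 0.1558]
ee_rot: [-1.733, -2.621, 0.0]
force: [-0.1, 1.8, -0.2]
finger_gap: 0.0003
grip_force: 0.4
```

apply_moves --series "-0.005 -0.002 0 0 0 0; -0.004 -0.001 0 0 0 0; 0 0 0 0 0 0"

```text
clock: 7.82
ee_pos: [0.5304, 0.045, 0.1558]
ee_rot: [-1.732, -2.621, 0.0]
force: [1.7, 1.0, 0.5]
finger_gap: 0.0005
grip_force: 0.4
```

Run:
```python
from h import *
s=bot.read_state(); print(s['ee_pos'],s['force'])
bot.get_image('side')
for t,z in(('hook_seat',.17),('hook_tip',.186)):
    for d in bot.tip_of('side',t):
      p=onz('side',d['position'],z); print(t,round(d['p'],2),p.round(4),np.degrees(np.arctan2(*(p[:2]-AX)[::-1])).round(1)%360)
for t in range(188,208,2): print(t,wp(t).round(4))
```

```text
[0.53042466 0.04500491 0.15581691] [1.6632343  0.98179874 0.53095632]
hook_seat 0.79 [0.571  0.0593 0.17  ] 168.2
hook_seat 0.67 [ 0.3424 -0.0634  0.17  ] 203.4
hook_tip 0.97 [ 0.2839 -0.0532  0.186 ] 197.9
hook_tip 0.89 [0.5127 0.0277 0.186 ] 194.0
hook_tip 0.5 [ 0.4926 -0.0908  0.186 ] 231.0
188 [0.5316 0.0559 0.155 ]
190 [0.5316 0.0529 0.155 ]
192 [0.5317 0.0498 0.155 ]
194 [0.5319 0.0468 0.155 ]
196 [0.5322 0.0438 0.155 ]
198 [0.5326 0.0407 0.155 ]
200 [0.5332 0.0377 0.155 ]
202 [0.5339 0.0347 0.155 ]
204 [0.5345 0.0322 0.155 ]
206 [0.535 0.03  0.155]
```

apply_moves --series "-0.005 -0.001 0 0 0 0; -0.005 -0.001 0 0 0 0; 0 0 0 0 0 0"

```text
clock: 8.22
ee_pos: [0.5307, 0.0435, 0.1558]
ee_rot: [-1.732, -2.621, 0.0]
force: [0.5, 1.3, 0.1]
finger_gap: 0.0008
grip_force: 0.5
```

apply_moves --series "-0.005 -0.001 0 0 0 0; 0 0 0 0 0 0"

```text
clock: 8.38
ee_pos: [0.531, 0.0428, 0.1559]
ee_rot: [1.732, 2.621, 0.0]
force: [0.7, 1.9, -0.4]
finger_gap: 0.0003
grip_force: 0.5
```

apply_moves --series "-0.005 -0.001 0 0 0 0; -0.005 -0.001 0 0 0 0; 0 0 0 0 0 0"

```text
clock: 8.63
ee_pos: [0.5313, 0.0413, 0.1559]
ee_rot: [1.732, 2.621, 0.0]
force: [0.8, 1.7, 0.3]
finger_gap: 0.0002
grip_force: 0.4
```

apply_moves --series "-0.005 -0.001 0 0 0 0; 0 0 0 0 0 0"

```text
clock: 8.8
ee_pos: [0.5314, 0.0405, 0.1559]
ee_rot: [-1.733, -2.621, -0.0]
force: [-0.1, 0.9, -0.3]
finger_gap: 0.0006
grip_force: 0.5
```

apply_moves --series "-0.005 0 0 0 0 0; -0.005 0 0 0 0 0; 0 0 0 0 0 0"

```text
clock: 9.05
ee_pos: [0.5319, 0.0391, 0.1558]
ee_rot: [-1.732, -2.621, 0.0]
force: [-0.2, 0.5, 1.3]
finger_gap: 0.0005
grip_force: 0.4
```

apply_moves --series "-0.005 0 0 0 0 0; -0.004 0 0 0 0 0; 0 0 0 0 0 0"

```text
clock: 9.3
ee_pos: [0.5324, 0.0378, 0.1558]
ee_rot: [-1.732, -2.621, 0.0]
force: [-1.0, 1.0, 0.1]
finger_gap: 0.0004
grip_force: 0.4
```

apply_moves --series "-0.005 0 0 0 0 0; -0.004 0 0 0 0 0; 0 0 0 0 0 0"

```text
clock: 9.55
ee_pos: [0.533, 0.0366, 0.1558]
ee_rot: [-1.732, -2.621, 0.0]
force: [-1.0, 0.0, 0.1]
finger_gap: 0.0009
grip_force: 0.4
```

apply_moves --series "-0.005 0 0 0 0 0; -0.004 0 0 0 0 0; 0 0 0 0 0 0"

```text
clock: 9.8
ee_pos: [0.5335, 0.0354, 0.1558]
ee_rot: [-1.732, -2.621, 0.0]
force: [-0.6, 0.1, -0.5]
finger_gap: 0.0003
grip_force: 0.4
```

apply_moves --series "-0.005 0 0 0 0 0; -0.004 0 0 0 0 0; 0 0 0 0 0 0"

```text
clock: 10.05
ee_pos: [0.5341, 0.0342, 0.1558]
ee_rot: [-1.732, -2.621, -0.0]
force: [-1.5, -0.2, 0.7]
finger_gap: 0.0007
grip_force: 0.5
```

apply_moves --series "-0.005 0 0 0 0 0; -0.004 0 0 0 0 0; 0 0 0 0 0 0"

```text
clock: 10.3
ee_pos: [0.5342, 0.034, 0.1558]
ee_rot: [-1.731, -2.62, -0.001]
force: [-4.0, 6.0, 0.3]
finger_gap: 0.0004
grip_force: 3.3
```

apply_moves --series "-0.003 0 0 0 0 0; -0.003 0 0 0 0 0; 0 0 0 0 0 0; 0 0 0 0 0 0"

```text
clock: 10.63
ee_pos: [0.5342, 0.0338, 0.1558]
ee_rot: [-1.73, -2.62, -0.001]
force: [-6.7, 9.3, 1.9]
finger_gap: 0.0004
grip_force: 5.3
```

apply_moves --series "0 0 0 0 0 0; 0 0 0 0 0 0; 0 0 0 0 0 0; 0 0 0 0 0 0; 0 0 0 0 0 0; 0 0 0 0 0 0; 0 0 0 0 0 0; 0 0 0 0 0 0"

```text
clock: 11.3
ee_pos: [0.5342, 0.0338, 0.1558]
ee_rot: [-1.73, -2.62, -0.001]
force: [-6.5, 9.1, 1.3]
finger_gap: 0.0009
grip_force: 5.3
```

apply_moves --series "0.02 0 0 0 0 0; 0.1 0 0 0 0 0; 0.1 0 0 0 0 0; 0 0 -0.25 0 0 0; 0 0 -0.27 0 0 0; 0 0 -0.27 0 0 0; 0 0 -0.27 0 0 0; -0.1 0 -0.1 0 0 0"

```text
clock: 11.97
ee_pos: [0.5289, 0.0516, 0.3359]
ee_rot: [1.725, 2.619, 0.006]
force: [0.8, 0.5, 0.2]
finger_gap: 0.0002
grip_force: 0.0
```

Run:
```python
from h import *
c=bot.get_calibration('wrist'); im=save('wrist','w3.png')
for t,z in(('stand_axis',.17),('hook_seat',.17),('hook_tip',.186)):
    for d in bot.tip_of('wrist',t):
      p=onz('wrist',d['position'],z,c); print(t,np.round(d['position'],1),round(d['p'],2),p.round(4),np.degrees(np.arctan2(*(p[:2]-AX)[::-1])).round(1)%360)
u,v=proj('wrist',(.56,.03,.18),c).astype(int); v=max(v,110);print(u,v,bot.read_state()['ee_pos'])
cv2.imwrite('pics/w3c.png',cv2.resize(im[v-110:v+110,u-140:u+140,::-1],None,fx=2.7,fy=2.7,interpolation=cv2.INTER_CUBIC))
```

```text
stand_axis [393.7 255.6] 0.91 [0.6056 0.0487 0.17  ] 229.2
stand_axis [131.5 242.3] 0.64 [ 0.3808 -0.0334  0.17  ] 200.5
hook_seat [348.2 256. ] 0.96 [0.5672 0.0319 0.17  ] 205.7
hook_seat [ 78.6 238.8] 0.68 [ 0.3361 -0.0489  0.17  ] 200.3
hook_tip [286.2 259.9] 0.97 [0.5151 0.0116 0.186 ] 203.3
hook_tip [  4.7 233.7] 0.89 [ 0.2843 -0.061   0.186 ] 199.2
hook_tip [407.5   1.7] 0.67 [0.5223 0.2333 0.186 ] 115.2
hook_tip [208.2 343.8] 0.49 [ 0.4789 -0.0942  0.186 ] 228.5
340 258 [0.52799295 0.04842359 0.32976154]
```

View pics/w3c.png

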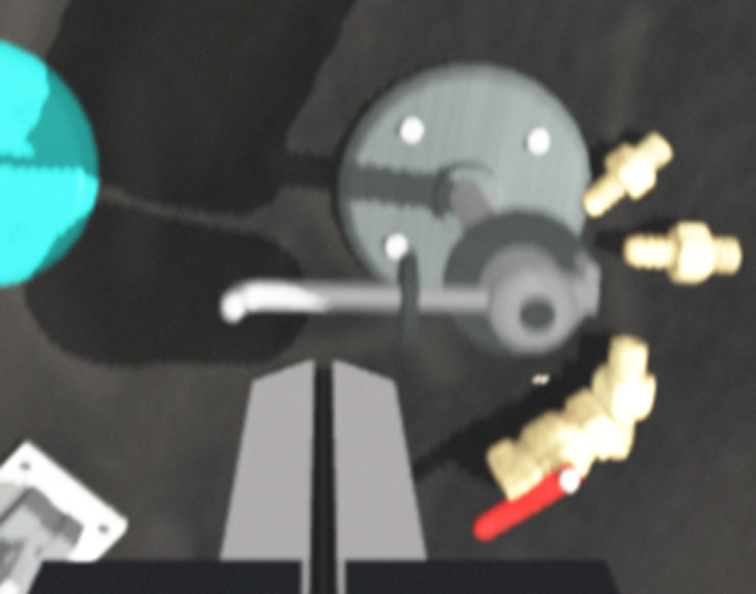

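The crop shows the hook on its stop: bar level at row 298, tip at (235,300) and shoulder disc at (409,298).

Run:
```python
from h import *
c=bot.get_calibration('wrist')
f=lambda a,z:onz('wrist',(200+a[0]/2.7,148+a[1]/2.7),z,c)
a,b,s=f((340,298),.172),f((462,299),.172),f((406,298),.17)
d=(b-a); print(a,b,s,np.degrees(np.arctan2(d[1],d[0])),'tip',f((235,298),.186)); print('hub',f((525,300),.18))
plan((.4705,-.223,.22),67)
```

```text
[0.54595695 0.02090331 0.172     ] [0.58354576 0.03645183 0.172     ] [0.56662915 0.02892956 0.17      ] 22.47231891722121 tip [0.51298374 0.01207256 0.186     ]
hub [0.60049274 0.04620919 0.18      ]
pos [0.528  0.0484 0.3298] yaw 113.0 n 8
-0.189 -0.133 0.092 0.0000 0.0000 0.0160; -0.202 -0.113 0.092 0.0000 0.0000 0.0160; -0.212 -0.092 0.092 0.0000 0.0000 0.0160; -0.220 -0.070 0.092 0.0000 0.0000 0.0160; -0.226 -0.048 0.091 0.0000 0.0000 0.0160; -0.230 -0.025 0.091 0.0000 0.0000 0.0160; -0.231 -0.002 0.091 0.0000 0.0000 0.0160; -0.230 0.021 0.091 0.0000 0.0000 0.0160
```

apply_moves --series "-0.189 -0.133 0.06 0 0 0.016; -0.202 -0.113 0.06 0 0 0.016; -0.212 -0.092 0.06 0 0 0.016; -0.22 -0.07 0.06 0 0 0.016; -0.226 -0.048 0.06 0 0 0.016; -0.23 -0.025 0.06 0 0 0.016; -0.231 -0.002 0.05 0 0 0.016; -0.23 0.021 0.05 0 0 0.016" --jaw 0.5

```text
clock: 12.83
ee_pos: [0.4692, -0.2234, 0.2591]
ee_rot: [-2.622, -1.727, 0.002]
force: [0.9, -0.0, 0.5]
finger_gap: 0.0468
grip_force: 0.0
```

Run:
```python
from h import *
c=bot.get_calibration('wrist'); im=save('wrist','w4.png')
for t,z in(('gauge_eye',.086),('gauge_grip',.141),('rack',0.)):
    for d in bot.tip_of('wrist',t): print(t,np.round(d['position'],1),round(d['p'],2),onz('wrist',d['position'],z,c).round(4))
s=bot.read_state(); print(s['ee_pos'],s['finger_gap'],s['q'].round(2)); plan((.4705,-.223,.18),67)
u,v=proj('wrist',(.47,-.223,.1),c).astype(int); print(u,v)
cv2.imwrite('pics/w4c.png',cv2.resize(im[max(0,v-110):v+110,u-140:u+140,::-1],None,fx=2.7,fy=2.7,interpolation=cv2.INTER_CUBIC))
```

```text
gauge_eye [319.9 220.2] 0.67 [ 0.4691 -0.2242  0.086 ]
gauge_grip [222.7 278. ] 0.87 [ 0.3833 -0.2253  0.141 ]
gauge_grip [320.7 230.6] 0.81 [ 0.4714 -0.2203  0.141 ]
rack [319.9 201.8] 0.96 [ 0.4696 -0.2231  0.    ]
[ 0.46973142 -0.2223992   0.25943858] 0.04711312621224911 [ 0.72  0.15 -0.45  1.86  0.07  1.15 -0.15]
pos [ 0.4697 -0.2224  0.2594] yaw 67.0 n 2
-0.001 0.004 0.265 -0.0002 -0.0000 -0.0000; -0.001 0.003 0.265 -0.0002 -0.0000 -0.0000
320 222
```

View pics/w4c.png

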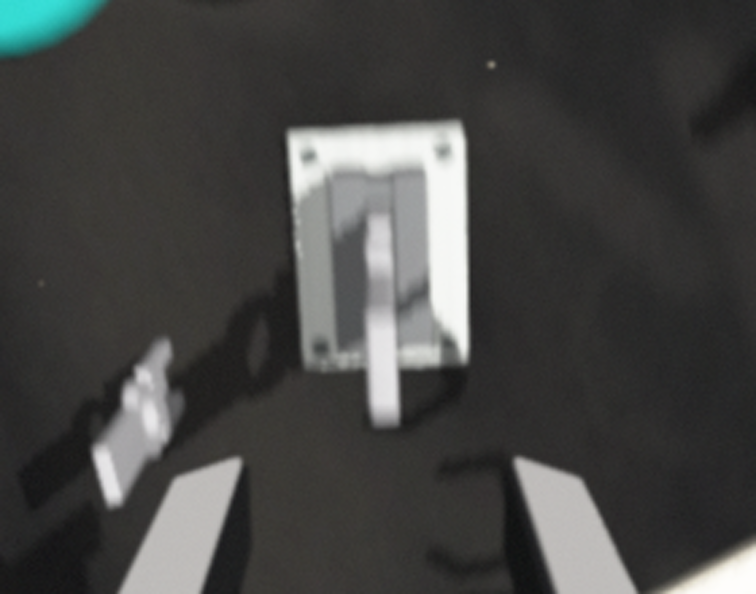

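The rack is centred under the jaws at (380,245). It is turned about 2.5° anticlockwise from the tool, and the gauge's top edge is midway between the fingers. I descend with that correction.

apply_moves --series "0 0 0.2 0 0 -0.007; 0 0 0.22 0 0 0; 0 0 0.22 0 0 0; 0 0 0.18 0 0 0; 0 0 0.06 0 0 0; 0 0 0 0 0 0"

```text
clock: 13.53
ee_pos: [0.4696, -0.2207, 0.127]
ee_rot: [-2.576, -1.792, 0.002]
force: [-0.2, 0.2, 1.0]
finger_gap: 0.047
grip_force: 0.0
```

apply_moves --series "0 0 0 0 0 0; 0 0 0 0 0 0; 0 0 0 0 0 0; 0 0 0 0 0 0; 0 0 0 0 0 0; 0 0 0 0 0 0; 0 0 0 0 0 0; 0 0 0 0 0 0" --jaw 0

```text
clock: 14.2
ee_pos: [0.4706, -0.2226, 0.1293]
ee_rot: [2.581, 1.791, 0.0]
force: [-0.9, 0.5, 6.0]
finger_gap: 0.0081
grip_force: 30.0
```

apply_moves --series "0 0 -0.03 0 0 0; 0 0 -0.08 0 0 0; 0 0 -0.2 0 0 0; 0 0 -0.25 0 0 0; 0 0 -0.25 0 0 0; 0 0 -0.1 0 0 0; 0 0 0 0 0 0; 0 0 0 0 0 0"

```text
clock: 14.87
ee_pos: [0.4706, -0.2226, 0.2664]
ee_rot: [2.58, 1.79, 0.001]
force: [-0.6, -0.2, -1.8]
finger_gap: 0.008
grip_force: 30.0
```

Run:
```python
from h import *
s=bot.read_state(); print(s['ee_pos'],s['finger_gap'],s['force']); P=np.array(s['ee_pos']); M=rotm(s['ee_rot'])
bot.get_image('side')
for t in('gauge_eye','gauge_grip'):
    for d in bot.tip_of('side',t):
        o,r=ray('side',d['position']); k=(P-o)@r  # nearest point on ray to the tcp
        # intersect ray with vertical plane of plate (normal = tool y)
        n=M[:,1]; q=o+r*((P-o)@n)/(r@n)
        print(t,round(d['p'],2),q.round(4),(q-P).round(4))
h=np.array([np.cos(np.radians(22.5)),np.sin(np.radians(22.5))]); S=np.array([.567,.031])
t=S-h*.095; print(t); plan((*t,.27),112.5)
```

```text
[ 0.47064604 -0.22260398  0.26644134] 0.008002800539261893 [-0.55086889 -0.16811309 -1.83802438]
gauge_eye 0.89 [ 0.3735 -0.4825  0.2409] [-0.0971 -0.2599 -0.0256]
gauge_eye 0.85 [ 0.4598 -0.2517  0.2401] [-0.0108 -0.0291 -0.0264]
gauge_grip 0.66 [ 2.0024  3.8601 -2.6289] [ 1.5317  4.0827 -2.8954]
gauge_grip 0.6 [ 0.4661 -0.2346  0.2839] [-0.0045 -0.012   0.0175]
gauge_grip 0.58 [ 0.3737 -0.4819  0.2647] [-0.0969 -0.2593 -0.0017]
[ 0.47923144 -0.00535493]
pos [ 0.4697 -0.2223  0.2642] yaw 69.5 n 7
0.197 -0.064 -0.005 -0.0000 -0.0000 -0.0171; 0.202 -0.042 -0.005 -0.0000 -0.0000 -0.0171; 0.206 -0.021 -0.005 -0.0000 -0.0000 -0.0171; 0.207 0.002 -0.005 -0.0000 -0.0000 -0.0171; 0.205 0.024 -0.005 -0.0000 -0.0000 -0.0171; 0.202 0.046 -0.006 -0.0000 -0.0000 -0.0171; 0.196 0.067 -0.006 -0.0000 -0.0000 -0.0171
```

apply_moves --series "0.197 -0.064 -0.005 0 0 -0.0171; 0.202 -0.042 -0.005 0 0 -0.0171; 0.206 -0.021 -0.005 0 0 -0.0171; 0.207 0.002 -0.005 0 0 -0.0171; 0.205 0.024 -0.005 0 0 -0.0171; 0.202 0.046 -0.006 0 0 -0.0171; 0.196 0.067 -0.006 0 0 -0.0171; 0 0 0 0 0 0"

```text
clock: 15.68
ee_pos: [0.4795, 0.0004, 0.2704]
ee_rot: [-1.724, -2.624, -0.002]
force: [-0.4, 0.9, -1.0]
finger_gap: 0.0079
grip_force: 30.0
```

```bash
cat > look.py <<'E'
from h import *
import sys
s=bot.read_state(); P=np.array(s['ee_pos']); M=rotm(s['ee_rot']); print('tcp',P.round(4),'gap',s['finger_gap'].round(4),'F',s['force'].round(1))
im=save('side',sys.argv[1])
for t in('gauge_eye','gauge_grip','hook_seat','hook_tip'):
    for d in bot.tip_of('side',t):
        o,r=ray('side',d['position'])
        # closest approach between ray and the vertical through the tcp
        A=np.c_[r,[0,0,-1]]; k=np.linalg.lstsq(A,P-o,rcond=None)[0]
        q=o+r*k[0]; print(t,np.round(d['position'],1),round(d['p'],2),'line z',round(P[2]+k[1],4),'miss',(q-P)[:2].round(4))
u,v=proj('side',P-[0,0,.04]).astype(int); print(u,v)
cv2.imwrite('pics/c_'+sys.argv[1],cv2.resize(im[v-90:v+90,u-90:u+110,::-1],None,fx=3.3,fy=3.3,interpolation=cv2.INTER_CUBIC))
E
python3 look.py s5.png
```

```text
Traceback (most recent call last):
  File "look.py", line 3, in <module>
    s=bot.read_state(); P=np.array(s['ee_pos']); M=rotm(s['ee_rot']); print('tcp',P.round(4),'gap',s['finger_gap'].round(4),'F',s['force'].round(1))
                                                                                                   ^^^^^^^^^^^^^^^^^^^^^
AttributeError: 'float' object has no attribute 'round'
```

```bash
sed -i "s/s\['finger_gap'\].round(4)/s['finger_gap']/" look.py; python3 look.py s5.png
```

```text
tcp [4.795e-01 4.000e-04 2.704e-01] gap 0.007938244904080074 F [-0.4  0.9 -1. ]
gauge_eye [234.8 352.8] 0.77 line z -0.116 miss [-0.1154 -0.0027]
gauge_eye [286.4 204.2] 0.74 line z 0.2249 miss [-0.0014  0.0001]
gauge_grip [285.9 175.9] 0.74 line z 0.2826 miss [-0.0021  0.0002]
gauge_grip [234.  338.6] 0.55 line z -0.0789 miss [-0.1154 -0.0027]
hook_seat [216.  247.1] 0.88 line z 0.1426 miss [-0.1407 -0.0068]
hook_seat [329.9 220.7] 0.61 line z 0.1927 miss [ 0.0827 -0.0146]
hook_seat [298.7 375.1] 0.16 line z -0.1893 miss [ 0.0243 -0.0028]
hook_tip [184.8 239.1] 0.71 line z 0.1694 miss [-0.1975 -0.0211]
hook_tip [303.2 220.1] 0.63 line z 0.1916 miss [ 0.0313 -0.0038]
287 201
```

View pics/c_s5.png

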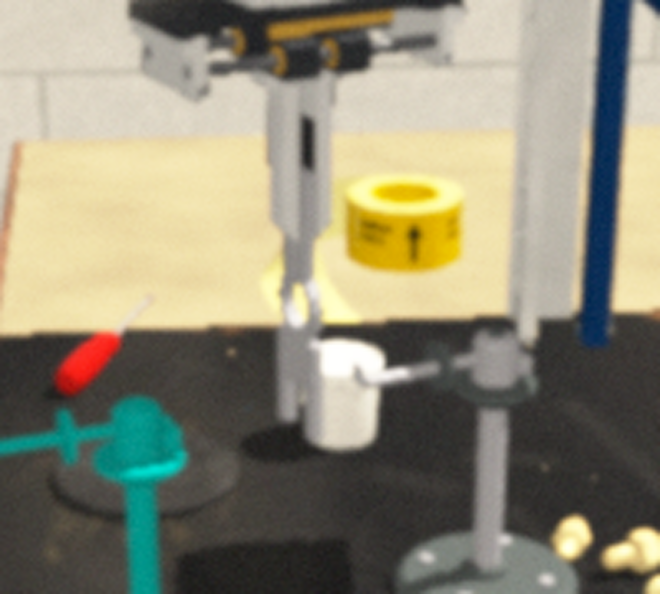

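The crop shows the gauge held upright with its eye at (298,305), outside the hook's tip at (365,375). I now lower it to threading height on the hook's line.

Run:
```python
from h import *
h=np.array([np.cos(np.radians(22.5)),np.sin(np.radians(22.5))]); S=np.array([.567,.031])
plan((*(S-h*.085),.219),112.5); print(rotm(bot.read_state()['ee_rot']).round(3))
```

```text
pos [ 0.4797 -0.0066  0.2703] yaw 112.5 n 2
0.004 0.034 0.171 -0.0001 -0.0000 -0.0001; 0.004 0.034 0.171 -0.0001 -0.0000 -0.0001
[[-0.382  0.924 -0.001]
 [ 0.924  0.382  0.   ]
 [ 0.001 -0.001 -1.   ]]
```

apply_moves --series "0.004 0.034 0.171 0 0 0; 0.004 0.034 0.171 0 0 0; 0 0 0 0 0 0; 0 0 0 0 0 0"

```text
clock: 16.27
ee_pos: [0.4881, -0.0011, 0.219]
ee_rot: [-1.743, -2.61, 0.002]
force: [0.2, 0.8, -1.3]
finger_gap: 0.0077
grip_force: 30.0
```

```bash
python3 look.py s6.png
```

```text
tcp [ 0.4881 -0.0011  0.219 ] gap 0.007710272274461838 F [ 0.2  0.8 -1.3]
gauge_eye [234.9 353.9] 0.96 line z -0.1177 miss [-0.1239 -0.0029]
gauge_eye [292.1 228. ] 0.56 line z 0.1745 miss [ 0.0009 -0.0001]
gauge_grip [291.2 197.4] 0.71 line z 0.2392 miss [-0.0008  0.0001]
gauge_grip [232.6 336.6] 0.62 line z -0.072 miss [-0.1268 -0.0033]
hook_seat [328.5 219.4] 0.85 line z 0.1953 miss [ 0.0712 -0.0124]
hook_seat [218.2 246.5] 0.69 line z 0.1442 miss [-0.1451 -0.0064]
hook_tip [184.1 237.9] 0.68 line z 0.1732 miss [-0.207  -0.0224]
291 225
```

View pics/c_s6.png

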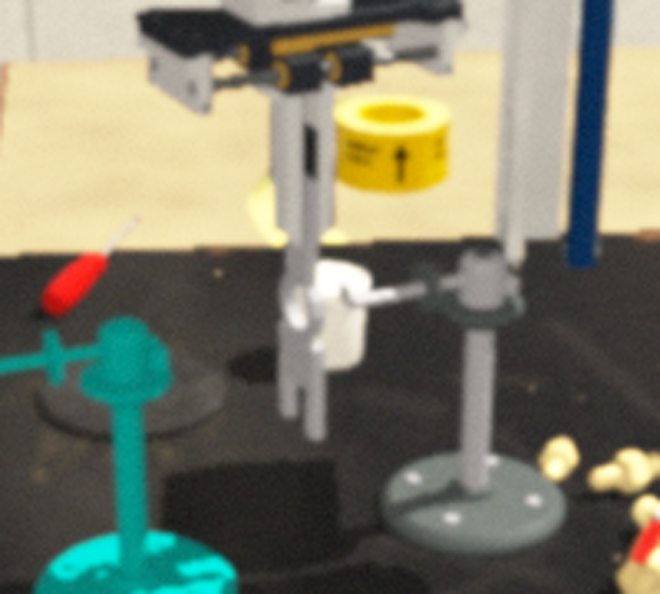

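apply_moves --series "0 0.04 0 0 0 0; 0 0.04 0 0 0 0; 0 0.04 0 0 0 0; 0 0.03 0 0 0 0; 0 0.02 0 0 0 0; 0 0 0 0 0 0"

```text
clock: 17.02
ee_pos: [0.513, 0.0098, 0.2195]
ee_rot: [-1.742, -2.614, -0.001]
force: [0.6, 0.5, -1.2]
finger_gap: 0.0078
grip_force: 30.0
```

Run:
```python
from h import *
s=bot.read_state(); P=s['ee_pos']; h=np.array([np.cos(np.radians(22.5)),np.sin(np.radians(22.5))]); S=np.array([.567,.031]); d=P[:2]-S
print(P,s['force'],'along',d@h,'side',d@[-h[1],h[0]]); plan((*(S-h*.03),.219),112.5,mm=6)
```

```text
[0.51301007 0.00984466 0.21946586] [ 0.57819682  0.53626959 -1.15605873] along -0.05797598910997629 side 0.0011160641477564806
pos [0.513  0.0098 0.2195] yaw 112.6 n 5
-0.002 0.037 0.001 0.0000 -0.0000 0.0001; -0.002 0.037 0.001 0.0000 -0.0000 0.0001; -0.002 0.037 0.001 0.0000 -0.0000 0.0001; -0.002 0.037 0.001 0.0000 -0.0000 0.0001; -0.002 0.037 0.001 0.0000 -0.0000 0.0001
```

apply_moves --series "-0.002 0.03 0 0 0 0; -0.002 0.03 0 0 0 0; -0.002 0.03 0 0 0 0; 0 0 0 0 0 0"

```text
clock: 17.35
ee_pos: [0.526, 0.014, 0.2196]
ee_rot: [-1.743, -2.614, -0.001]
force: [-0.8, -0.3, -1.3]
finger_gap: 0.0077
grip_force: 30.0
```

apply_moves --series "-0.001 0.03 0 0 0 0; -0.001 0.03 0 0 0 0; 0 0.03 0 0 0 0; 0 0 0 0 0 0"

```text
clock: 17.68
ee_pos: [0.5386, 0.0191, 0.2196]
ee_rot: [-1.743, -2.614, -0.001]
force: [-0.6, 0.2, -1.0]
finger_gap: 0.0079
grip_force: 30.0
```

```bash
python3 look.py s7.png
```

```text
tcp [0.5386 0.0191 0.2196] gap 0.00790645126581449 F [-0.6  0.2 -1. ]
gauge_eye [235.5 351.4] 0.77 line z -0.1255 miss [-0.1732 -0.0037]
gauge_eye [315.8 222.1] 0.71 line z 0.1763 miss [ 0.0006 -0.0001]
gauge_grip [229.6 337.7] 0.88 line z -0.0866 miss [-0.1842 -0.006 ]
gauge_grip [313.4 196.9] 0.71 line z 0.2306 miss [-0.0051  0.0007]
hook_seat [214.6 247. ] 0.73 line z 0.1356 miss [-0.2033 -0.0104]
hook_seat [331.7 220.2] 0.58 line z 0.1816 miss [ 0.032  -0.0058]
hook_tip [187.1 240.6] 0.58 line z 0.1596 miss [-0.254  -0.0261]
315 220
```

View pics/c_s7.png

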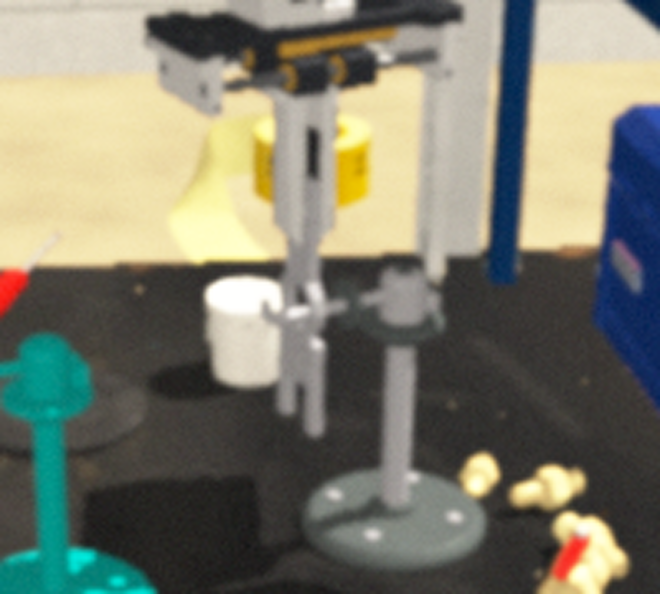

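The crop shows the eye threaded, with the hook's tip sticking out left of the plate at (270,312). Next I lower it and slide it in.

apply_moves --series "0 0 0.03 0 0 0; 0 0 0.03 0 0 0; 0 0 0.02 0 0 0; 0 0 0.007 0 0 0; 0 0 0 0 0 0"

```text
clock: 18.35
ee_pos: [0.5376, 0.0186, 0.2061]
ee_rot: [-1.743, -2.613, 0.0]
force: [0.4, -0.4, -0.6]
finger_gap: 0.008
grip_force: 30.0
```

apply_moves --series "0 0.03 0 0 0 0; 0 0.03 0 0 0 0; 0 0.03 0 0 0 0; 0 0.02 0 0 0 0; 0 0 0 0 0 0; 0 0 0 0 0 0"

```text
clock: 18.85
ee_pos: [0.5532, 0.0252, 0.2065]
ee_rot: [-1.742, -2.614, -0.0]
force: [0.1, 0.5, -2.0]
finger_gap: 0.0077
grip_force: 30.0
```

apply_moves --series "0 0.02 0 0 0 0; 0 0.015 0 0 0 0; 0 0.01 0 0 0 0; 0 0 0 0 0 0"

```text
clock: 19.18
ee_pos: [0.5595, 0.0277, 0.2065]
ee_rot: [-1.743, -2.614, -0.0]
force: [0.5, -0.5, -1.5]
finger_gap: 0.0079
grip_force: 30.0
```

apply_moves --series "0 0.006 0 0 0 0; 0 0.005 0 0 0 0; 0 0 0 0 0 0"

```text
clock: 19.43
ee_pos: [0.5609, 0.0282, 0.2066]
ee_rot: [1.743, 2.614, 0.0]
force: [0.1, 0.3, -1.8]
finger_gap: 0.0077
grip_force: 30.0
```

apply_moves --series "0 0.006 0 0 0 0; 0 0.005 0 0 0 0; 0 0 0 0 0 0"

```text
clock: 19.68
ee_pos: [0.5625, 0.0289, 0.2066]
ee_rot: [1.743, 2.614, 0.0]
force: [0.5, -0.6, -0.9]
finger_gap: 0.0075
grip_force: 30.0
```

apply_moves --series "0 0.006 0 0 0 0; 0 0.004 0 0 0 0; 0 0 0 0 0 0"

```text
clock: 19.93
ee_pos: [0.5635, 0.0293, 0.2065]
ee_rot: [-1.743, -2.613, 0.001]
force: [-1.7, -1.6, -0.0]
finger_gap: 0.008
grip_force: 30.0
```

apply_moves --series "0 0.005 0 0 0 0; 0 0 0 0 0 0; 0 0 0 0 0 0"

```text
clock: 20.18
ee_pos: [0.5637, 0.0293, 0.2063]
ee_rot: [-1.743, -2.613, 0.002]
force: [-5.2, -2.7, 2.0]
finger_gap: 0.0077
grip_force: 30.0
```

apply_moves --series "0 -0.003 0.006 0 0 0; 0 0 0.006 0 0 0; 0 0 0 0 0 0; 0 0 0 0 0 0"

```text
clock: 20.52
ee_pos: [0.5636, 0.0293, 0.2045]
ee_rot: [-1.743, -2.613, 0.001]
force: [-3.7, -2.4, -0.6]
finger_gap: 0.0077
grip_force: 30.0
```

apply_moves --series "0 0 0.005 0 0 0; 0 0 0.005 0 0 0; 0 0 0 0 0 0"

```text
clock: 20.77
ee_pos: [0.5637, 0.0292, 0.2031]
ee_rot: [-1.743, -2.613, 0.001]
force: [-4.8, -2.1, 0.3]
finger_gap: 0.0077
grip_force: 30.0
```

apply_moves --series "0 0 0.005 0 0 0; 0 0 0.004 0 0 0; 0 0 0 0 0 0"

```text
clock: 21.02
ee_pos: [0.5637, 0.0293, 0.2018]
ee_rot: [-1.743, -2.613, 0.001]
force: [-5.6, -2.7, 0.6]
finger_gap: 0.008
grip_force: 30.0
```

apply_moves --series "0 0 0.005 0 0 0; 0 0 0 0 0 0; 0 0 0 0 0 0"

```text
clock: 21.27
ee_pos: [0.5637, 0.0293, 0.2011]
ee_rot: [-1.743, -2.613, 0.001]
force: [-6.2, -3.1, 2.8]
finger_gap: 0.0079
grip_force: 30.0
```

apply_moves --series "0 0 0 0 0 0; 0 0 0 0 0 0; 0 0 0 0 0 0; 0 0 0 0 0 0; 0 0 0 0 0 0; 0 0 0 0 0 0" --jaw 0.35

```text
clock: 21.77
ee_pos: [0.5641, 0.0296, 0.2012]
ee_rot: [1.743, 2.614, 0.001]
force: [0.5, -0.2, -0.1]
finger_gap: 0.033
grip_force: 0.0
```

```bash
python3 look.py s8.png
```

```text
tcp [0.5641 0.0296 0.2012] gap 0.03302774927369222 F [ 0.5 -0.2 -0.1]
gauge_eye [231.2 350.6] 0.56 line z -0.1284 miss [-0.2082 -0.0064]
gauge_eye [326.5 228.6] 0.55 line z 0.156 miss [-0.0009  0.0001]
gauge_grip [232.7 337. ] 0.92 line z -0.0932 miss [-0.2034 -0.0052]
gauge_grip [328.5 201.7] 0.84 line z 0.2155 miss [ 0.0016 -0.0003]
hook_seat [215.9 248.5] 0.86 line z 0.1273 miss [-0.227  -0.0111]
hook_seat [331.4 220.2] 0.76 line z 0.1751 miss [ 0.0085 -0.0015]
hook_tip [185.2 241.1] 0.63 line z 0.1557 miss [-0.2839 -0.0302]
326 226
```

View pics/c_s8.png

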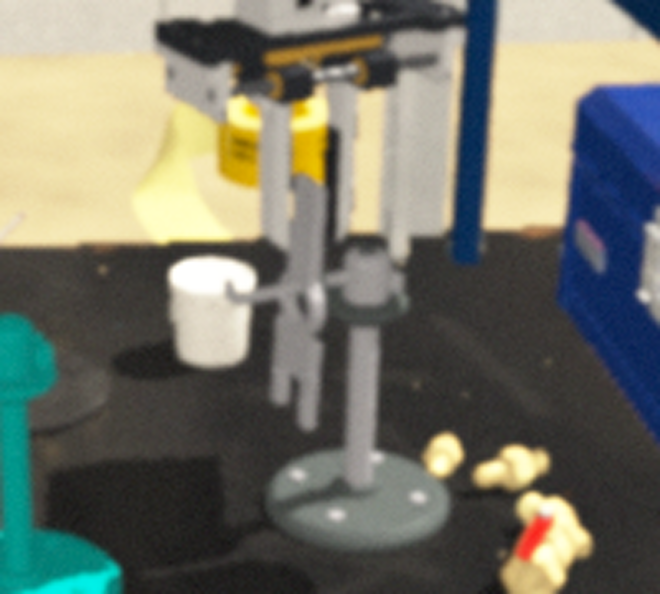

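The crop shows the gauge hanging upright from the bar against the shoulder, with the fingers open either side of it. I retract straight up.

apply_moves --series "0 0 -0.05 0 0 0; 0 0 -0.15 0 0 0; 0 0 -0.2 0 0 0; 0 0 -0.2 0 0 0; 0 0 -0.2 0 0 0; 0 0 0 0 0 0; 0 0 0 0 0 0; 0 0 0 0 0 0"

```text
clock: 22.68
ee_pos: [0.5638, 0.0294, 0.321]
ee_rot: [1.743, 2.614, -0.0]
force: [-0.1, -0.8, 0.2]
finger_gap: 0.0332
grip_force: 0.0
```

Run:
```python
from h import *
print(bot.read_state()['ee_pos'])
for cam in('side','top'):
  bot.get_image(cam)
  for t in('gauge_eye','gauge_grip','hook_seat','hook_tip'):
    for d in bot.tip_of(cam,t): 
      z={'gauge_eye':.16,'gauge_grip':.215,'hook_seat':.17,'hook_tip':.186}[t]
      print(cam,t,np.round(d['position'],1),round(d['p'],2),onz(cam,d['position'],z).round(4))
```

```text
[0.56377957 0.02941635 0.32100752]
side gauge_eye [230.4 350.6] 0.93 [ 0.3668 -0.3687  0.16  ]
side gauge_eye [328.2 225.5] 0.64 [0.5677 0.036  0.16  ]
side gauge_eye [329.6 224.1] 0.28 [0.5718 0.0428 0.16  ]
side gauge_grip [230.3 338.3] 0.83 [ 0.3691 -0.418   0.215 ]
side gauge_grip [327.2 203.5] 0.74 [0.5618 0.0211 0.215 ]
side hook_seat [213.9 246.1] 0.76 [ 0.3375 -0.0583  0.17  ]
side hook_tip [307.  217.8] 0.91 [0.5213 0.0201 0.186 ]
side hook_tip [183.3 238.5] 0.89 [ 0.2828 -0.0536  0.186 ]
top gauge_eye [437.3 329.7] 0.37 [ 0.3632 -0.2065  0.16  ]
top gauge_grip [444.7 329.9] 0.42 [ 0.3627 -0.2105  0.215 ]
```

```bash
python3 -c "
from rig import bot
print(bot.sign_off())"
```

```text
the job is handed in; nothing more can be done
None
```

I pressed the hook on its stop at about 11.5 N for over 0.6 s, hung the large gauge, slid it on to the shoulder at about 6 N, released it and handed the job in at about 23 s; no verdict came back, and I did not re-check the tub, valve and bottle at the end.

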